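# Set the jar labeller to 6 and register a jar

### The arm

A 6-joint arm with a two-finger parallel gripper is mounted at the origin on the work surface. World frame = base frame: x ahead of the robot, y to its left, z up, the work surface at z = 0. Lengths are in m, angles in rad, forces in N, time in s.
With the tool pointing down it reaches from about 0.375 to 0.9 m from the base axis. Payload 3.1 kg.
Tool frame: the origin (TCP) lies between the finger pads; the fingertips stand 8 mm ahead of it and the grasp point (between the pads) lies 11 mm behind it; z points along the fingers, y is the line along which they close (so a half turn about z gives the same grasp; the last joint's range is limited). The gripper opens to 87 mm and grips with 3 to 60 N. Pads are 19 mm wide; open, the fingers measure 117 mm over their backs; the gripper's body (75 mm by 190 mm) begins 51 mm behind the grasp point.
Start: joints at [-1.331, 0.527, 1.433, -0, 1.181, -0.178], TCP at [0.254, -0.571, 0.231] pointing down, gripper open.
Joint ranges: [-3.08, 3.08], [-0.75, 2.2], [0.22, 2.44], [-1.43, 4.57], [0, 2.65], [-2.85, 2.85]. Speed limits (rad/s): [2.79, 2.79, 3.14, 3.14, 3.14, 3.14].

### API

Orientations are given as a unit quaternion [x, y, z, w].
In Python, from rig import robot gives the robot as it stands.
- The arm moves only by the tool move_arm, never from a script. Its argument "motion" is text: rows parted by semicolons, each of 5 numbers parted by spaces: the opening, from -1 (shut) to 1 (fully open), then the shift along the tool's x, y, z normalised to -1 to 1, where 1 is 0.2 m, then the turn about the tool's z normalised to -1 to 1, where 1 is pi rad. A call has 1 to 12 rows; each row is the pose to reach, as a shift and turn from the pose commanded when the call began, along the tool's axes at that moment, turning the shorter way round; what a row does not reach only later rows make up. A row lasts 1/12 s, in which the tool goes at most 41.7 mm and 7.16 degrees, less where a joint would pass 70% of its speed; a pose out of reach is approached as far as the arm can. A call with a number of a shift or a turn outside -1 to 1 is refused whole. A call with a gripper value outside its range is refused whole. The fingers move at their own pace and stop on an object; "newtons" is the grip in N (left out, the last holds). Time passes only in rows, so rows that repeat a pose let the fingers close. It gives the time, the measured TCP pose, the force, the opening and the grip force at its end, in the units of the state.
- robot.get_obs(): the state, without advancing time (a new reading comes with each control period).
- robot.camera(name): name is "side" or "top" or "wrist"; returns (picture, depth): 480x640x3 uint8, red, green, blue; 480x640 float32, m along the optical axis (not along the pixel's ray), 0 where there is no reading.
- robot.camera_model(name): a dict with "mtx" (3x3 intrinsics, pixels), "position" and "attitude" of the camera in the world. Camera axes: x right, y down, z forward; pixel columns grow to the right and rows downward; lengths in m; the calibration is good to about 2 mm. A picture is of the moment at which its call begins: read the wrist's pose just before it. camera_model takes no time and is no camera call; for the wrist camera it gives the pose at the moment of the call.
- robot.hand_in(): hands the job in; it is judged then, once.
The state is a dict: "time": time; "q": joint angles; "joint_velocities": joint speeds; "joint_torque": joint torques, N m; "position": TCP position; "tool_rot": TCP orientation; "ft_force": force on the tool from outside, world axes, zero at the start; "moment": the same for the moment, N m; "grip_width": finger opening in m; "grip_force": force on a finger pad.
Only numpy, scipy, OpenCV 4.12 (cv2) and the standard library are available. Lean on these libraries where they do the work, as an engineer would, in place of code of your own. Each camera call takes 0.05 s, during which the arm holds its last target. There are 200 camera calls.

### The job

Get the jar labeller ready for this jar: first turn the black click-stop sleeve on its sloping face so that the white pointer clicks in at 6, which also moves the side stop. Then bring the jar standing on the labeller's bed home into the corner, upright and flush against both the rear stop and the side stop, and let go of everything. Leave the other jars, the bowl and the label roll where they are.

Things in the scene. Friction and masses are not known exactly. Their poses are not given: they have to be found in the camera images.
- labeller: Bench jar labeller, fixed: aluminium bed plate (x -110 to 210, y -180 to 180, top at z 12 mm), left a white housing (y 30 to 170, ridge 88 mm high at x 36), right a corner of two low steel stops. Origin on the table; x away from the robot's side, y left, z up. Behind the rear stop: paper roll, 90 mm diameter, at x 155, y -90, top z 67; post, 18 mm diameter, at x 120, y -5, top z 62.
- dial_center (a point): Centre of the housing's sloping face (130 mm up the slope, 140 mm wide), at labeller x -20, y 100, z 55 mm. z: the face's normal, leaning 30 degrees from vertical to labeller -x; x: straight up the slope; y: left. Flat on it a 110 mm dial, 2 mm thick, ticks and numbers 0 to 9 clockwise, 18 degrees apart: 0 is 81 degrees left of straight up, 6 is 27 degrees right.
- sleeve (a joint): Turn of the black sleeve about the dial's axis, rad, clockwise as seen looking down on the face: number k is at k x 0.31416 (6 is at 1.885), limits 0 and 2.827. A detent clicks it into the whole numbers; turning takes up to 0.2 N m. The white bar on its top and the white mark on its skirt point to the number.
- sleeve_grip (a point): Point on the sleeve's axis, 30 mm above the sloping face, turning with the sleeve; z is the axis, out of the face. The sleeve is round and finely fluted: grip part 42 mm in diameter, from 8 to 40 mm above the face; below it a skirt 56 mm in diameter. The white pointer lies 81 degrees counter-clockwise (about z) from this point's x axis.
- rear_stop_face (a point): Middle of the foot of the rear stop's front face (it looks to labeller -x), at the bed's top, labeller x 70, y -85 mm. The stop is a fixed steel bar along labeller y, 150 mm long, 12 mm thick, 18 mm high above the bed. Axes as the labeller's.
- side_stop_face (a point): Middle of the foot of the side stop's face (it looks to labeller -y), at the bed's top. Steel bar along labeller x (-10 to 65 mm), 12 mm thick, 18 mm high above the bed, on a 10 mm rod from the housing. The sleeve shifts it 2 mm to -y for each number: at 6 its face is at labeller y -17 mm. Axes as the labeller's.
- bed_top (a point): Point on the top of the bed plate (labeller x 0, y -100, z 12 mm). Axes as the labeller's.
- jar: The jar to register: plain black square plastic jar with a cap, without label, 46 x 46 mm, 72 mm high, 0.12 kg, standing on the labeller's bed. Origin at the centre of its underside, z up, x and y square to its sides. Home, its centre is 23 mm from each stop's face.
- jar_a: Bystander: finished jar of the same size with paper labels on two sides, on the table right of the labeller. Origin under its centre.
- jar_b: Bystander: another labelled jar, like jar_a. Origin under its centre.
- bowl: Bystander: steel bowl, 130 mm across, 50 mm high, on the table left of the labeller. Origin under its centre.
- roll: Bystander: roll of paper labels lying flat, 90 mm across, 45 mm high, 38 mm hole, on the table left of the labeller. Origin under its centre.
Things that resemble listed ones, but are neither listed nor needed, are in the scene too. What is shaped like the jar but orange is not meant.

How it is judged:
On the way, in this order (a step that is already met when the one before it is completed fails the run):
1. the sleeve stands at 6 (value of joint sleeve between 1.805 and 1.965 rad), for 0.2 s.
2. the jar stands in the corner, flush against both stops (x of jar in the frame of rear_stop_face between -0.0265 and -0.021 m and y of jar in the frame of side_stop_face between -0.0265 and -0.021 m and (angle between the x axis of jar and the x axis of labeller, either way round below 0.06 rad or angle between the x axis of jar and the y axis of labeller, either way round below 0.06 rad) and angle between jar's own z axis and vertical below 0.05 rad and z of jar in the frame of bed_top between -0.003 and 0.004 m), for 0.2 s.
At the end, for the whole second after the job is handed in: The sleeve rests in its click at 6 (within 0.08 rad of 1.885), and the jar stands still and upright (within 3 degrees) on the bed, square to the stops within 3.4 degrees, its centre 21 to 26.5 mm from each stop's face (at most 3.5 mm short of touching) (all of step 1 and all of step 2 and linear speed of jar below 0.01 m/s and velocity of joint sleeve between -0.05 and 0.05 rad/s).
It fails at once if the bystander jar_a is shifted by more than 30 mm or tipped (distance of jar_a from where it was at the start of the episode above 0.03 m or angle between jar_a's own z axis and vertical above 0.4 rad).
It fails at once if the bystander jar_b is shifted by more than 30 mm or tipped (distance of jar_b from where it was at the start of the episode above 0.03 m or angle between jar_b's own z axis and vertical above 0.4 rad).
It fails at once if the bystander bowl is shifted by more than 30 mm or tipped (distance of bowl from where it was at the start of the episode above 0.03 m or angle between bowl's own z axis and vertical above 0.4 rad).
It fails at once if the bystander roll is shifted by more than 30 mm or tipped (distance of roll from where it was at the start of the episode above 0.03 m or angle between roll's own z axis and vertical above 0.4 rad).
It also fails if it takes over 58 s, if anything falls off the work surface, if the arm or the gripper's body presses on something with over 40 N, if the wrist force passes 120 N, or if a joint passes its speed limit or range.

## Working session

There is one attempt and no reset: what is moved stays moved. The work goes in short steps, Python scripts to look and compute and a tool call to move; the robot and the scene stay as the last step left them, time stands still between calls to the robot, and variables do not carry over. Pictures are saved under pics/ and viewed, at most 10 in all, crops included, and the job is handed in when it is done.

Besides the shell and the picture viewer there is one more tool, called after "Call:" by a JSON object that holds its "name" and its "arguments". move_arm: Moves the arm, as the interface text tells. Its arguments: {"type":"object","properties":{"motion":{"type":"string"},"newtons":{"type":"number"}},"required":["motion"]}

```bash
ls; mkdir -p pics; python3 - <<'E'
from rig import robot
import cv2,numpy as np
ims=[]
for n in("top","side"):
    p,d=robot.camera(n); np.savez(f"pics/{n}0.npz",p=p,d=d)
    cv2.imwrite(f"pics/{n}0.png",p[:,:,::-1]); m=robot.camera_model(n); print(n,m)
print(robot.get_obs())
E
```

```text
pics
top {'mtx': array([[535.83864547,   0.        , 325.29192454],
       [  0.        , 535.83864547, 249.67889426],
       [  0.        ,   0.        ,   1.        ]]), 'position': array([0.42481196, 0.03420618, 1.13065101]), 'attitude': array([-0.69959849,  0.71276294, -0.02869274,  0.04132402])}
side {'mtx': array([[466.33755987,   0.        , 316.5598539 ],
       [  0.        , 466.33755987, 232.66317701],
       [  0.        ,   0.        ,   1.        ]]), 'position': array([0.21030017, 0.83349568, 0.5944671 ]), 'attitude': array([-0.18986464,  0.84453333, -0.49099808,  0.09816187])}
{'time': 0.1, 'q': array([-1.33151951e+00,  5.28361369e-01,  1.43376203e+00, -1.03166577e-05,
        1.18141912e+00, -1.78484967e-01]), 'joint_velocities': array([-0.00019422, -0.00110314, -0.00253315,  0.00042659, -0.00047108,
       -0.00056705]), 'joint_torque': array([-1.03317523e-04, -4.40986669e+01, -1.77150625e+01,  6.34673727e-02,
        5.33908058e-02, -3.10879352e-05]), 'position': array([ 0.25345035, -0.57060014,  0.22968061]), 'tool_rot': array([ 9.78262719e-01,  2.07367071e-01, -3.43975708e-05, -9.74339359e-04]), 'ft_force': array([-0.29650298, -0.33044583, -0.70855807]), 'moment': array([-0.01333576, -0.00886018, -0.007802  ]), 'grip_force': 0.0, 'grip_width': 0.08738872301285174}
```

View pics/top0.png

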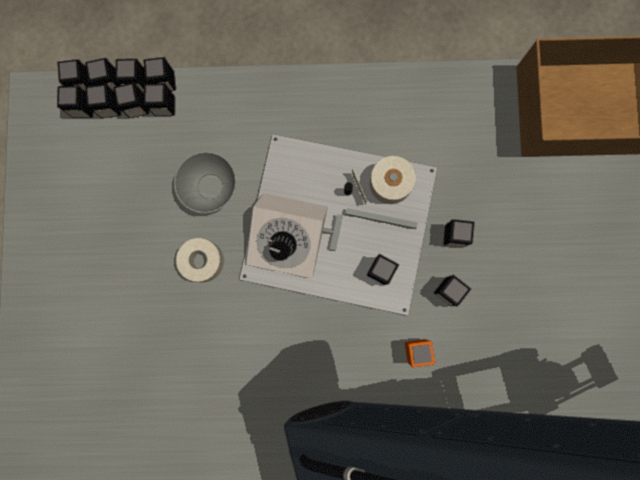

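View pics/side0.png

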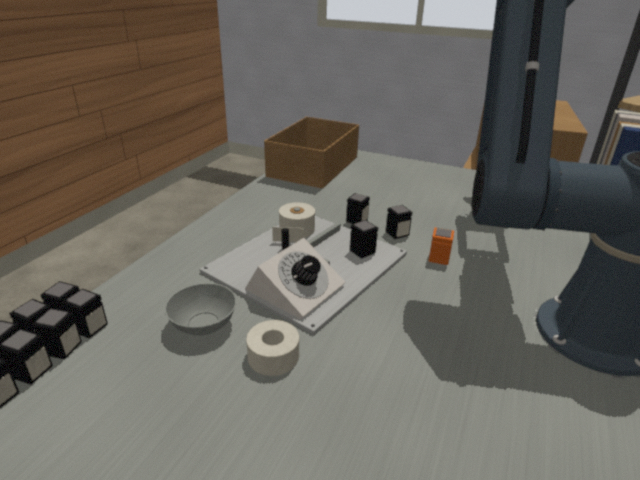

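The top view shows these lookalikes for the jar:
- Black jar on the bed at (382,269), with no label visible so far.
- jar_a and jar_b off the bed at (460,232) and (453,290).
- Orange jar at (421,353).
- Stock block of jars at (58–175, 58–118).

I choose the one at (382,269). The sleeve is at (282,246), with its pointer to the lower left.

```bash
cat > h.py <<'E'
import numpy as np,cv2
from scipy.spatial.transform import Rotation as R
from rig import robot
def ray(n,uv):
    m=robot.camera_model(n); uv=np.atleast_2d(uv).astype(float)
    d=np.c_[uv,np.ones(len(uv))]@np.linalg.inv(m["mtx"]).T
    return m["position"],d@R.from_quat(m["attitude"]).as_matrix().T
def onz(n,uv,z):
    o,d=ray(n,uv); return o+d*((z-o[2])/d[:,2])[:,None]
def proj(n,P):
    m=robot.camera_model(n); c=(np.atleast_2d(P)-m["position"])@R.from_quat(m["attitude"]).as_matrix()
    q=c@m["mtx"].T; return q[:,:2]/q[:,2:]
E
python3 - <<'E'
from h import *
f=np.load("pics/top0.npz");p=f["p"];d=f["d"]
hsv=cv2.cvtColor(p,cv2.COLOR_RGB2HSV)
roi=np.zeros(d.shape,np.uint8);roi[125:325,235:445]=1
# bed: bright, low saturation
print([ (uv,p[uv[1],uv[0]].tolist(),hsv[uv[1],uv[0]].tolist()) for uv in [(360,150),(380,290),(340,280),(300,160),(250,320),(430,200),(400,215)]])
g=cv2.cvtColor(p,cv2.COLOR_RGB2GRAY)
m=((g>140)&(roi>0)).astype(np.uint8)
n,l,s,c=cv2.connectedComponentsWithStats(m);k=1+s[1:,4].argmax();m=(l==k).astype(np.uint8)
h=cv2.convexHull(cv2.findContours(m,0,cv2.CHAIN_APPROX_NONE)[0][0])
q=cv2.approxPolyDP(h,8,True)[:,0];print("bed quad",q.tolist())
W=onz("top",q,.012);print(W.round(4))
hw=onz("top",h[:,0],.012)[:,:2].astype(np.float32)
print(cv2.minAreaRect(hw))
# jar top
b=((hsv[:,:,2]<110)&(roi>0)).astype(np.uint8)
J=np.zeros_like(b);J[245:292,362:405]=1
z=robot.camera_model("top")["position"][2]
print("depths jar",d[262:276:3,376:392:4])
t=cv2.resize(p[200:310,235:415,::-1],None,fx=4.4,fy=4.4,interpolation=cv2.INTER_CUBIC);cv2.imwrite("pics/c1.png",t)
E
```

```text
[((360, 150), [121, 121, 111], [30, 21, 121]), ((380, 290), [172, 170, 161], [25, 16, 172]), ((340, 280), [169, 165, 158], [19, 17, 169]), ((300, 160), [161, 159, 151], [24, 16, 161]), ((250, 320), [131, 130, 119], [28, 23, 131]), ((430, 200), [153, 148, 145], [11, 13, 153]), ((400, 215), [161, 157, 151], [18, 16, 161])]
bed quad [[273, 135], [436, 167], [407, 314], [240, 278]]
[[ 0.7859  0.1612  0.012 ]
 [ 0.7079 -0.1849  0.012 ]
 [ 0.3992 -0.1134  0.012 ]
 [ 0.4801  0.2328  0.012 ]]
((0.5970261096954346, 0.025301799178123474), (0.3630138635635376, 0.32556039094924927), 77.0523910522461)
depths jar [[1.0475689 1.0494208 1.0435654 1.0502886]
 [1.0457294 1.0474249 1.0458195 1.0467669]
 [1.048945  1.0476054 1.0467843 1.0480955]
 [1.0452278 1.0452871 1.0429521 1.0435456]
 [1.0458826 1.042669  0.        1.044322 ]]
```

View pics/c1.png

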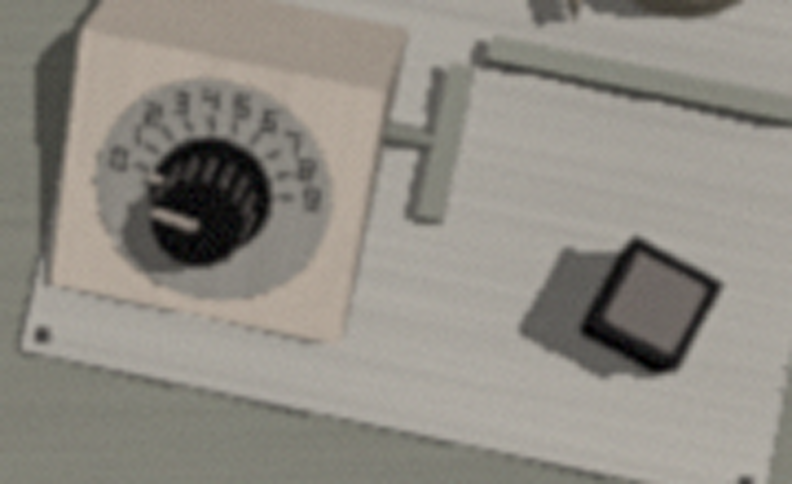

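The crop shows the jar has a plain grey cap and no label, at about (382,266), turned roughly 30°. The bar on the sleeve's top runs from (270.2,248.4) to (279.8,251.6), and the skirt mark at (269.5,241) sits near 0/1. I'll compute the poses next.

```bash
cat >> h.py <<'E'
def lab(o=(.5483,.0365),yaw=-13.0):
    T=np.eye(4);T[:3,:3]=R.from_euler('z',yaw,degrees=True).as_matrix();T[:2,3]=o;return T
LR=R.from_euler('y',-30,degrees=True).as_matrix() # face axes in labeller: x up slope,y left,z normal
DC=np.array([-.02,.1,.055])
def onface(n,uv,h,L):
    Rf=L[:3,:3]@LR; c=L[:3,:3]@DC+L[:3,3]+Rf[:,2]*h
    o,d=ray(n,uv); t=((c-o)@Rf[:,2])/(d@Rf[:,2]); return (o+d*t[:,None]-c)@Rf
def tool(P,yawdeg):
    "shift (tool axes, /0.2) and turn(/pi) to TCP P with tool y-axis along world yaw (mod 180)"
    s=robot.get_obs();M=R.from_quat(s["tool_rot"]).as_matrix()
    sh=M.T@(np.array(P)-s["position"])
    cur=np.degrees(np.arctan2(M[1,1],M[0,1])); e=(yawdeg-cur+90)%180-90
    return (sh/.2).round(4),"turn",round(-e/180,4),"deg",round(-e,1),"q6",round(s["q"][5],2)
E
python3 - <<'E'
from h import *
L=lab();f=np.load("pics/top0.npz");p=f["p"]
a=onface("top",[(270.2,248.4),(279.8,251.6),(269.5,241)],.040,L)
print("bar",a.round(4)); v=a[0]-a[1];print("left of up deg",np.degrees(np.arctan2(v[1],v[0])))
s=onface("top",[(269.5,241)],.008,L)[0];print("skirt",s.round(4),np.degrees(np.arctan2(s[1],s[0])))
# black sleeve + jar
hsv=cv2.cvtColor(p,cv2.COLOR_RGB2HSV);g=hsv[:,:,2]
sub=g[240:292,360:410]
for th in(60,):
    m=((g<130)).astype(np.uint8);k=np.zeros_like(m);k[250:285,364:402]=1
    inner=((g>75)&(g<135)&(k>0)).astype(np.uint8)
    n,l,st,c=cv2.connectedComponentsWithStats(inner)
    i=l[266,383];mm=(l==i).astype(np.uint8);print(i,st[i])
    q=cv2.findContours(mm,0,cv2.CHAIN_APPROX_NONE)[0][0][:,0]
    w=onz("top",q,.084)[:,:2].astype(np.float32);r=cv2.minAreaRect(w);print("jar",r, cv2.moments(mm)['m10']/mm.sum())
    jc=np.r_[r[0],1]; Li=np.linalg.inv(L);print("in lab",(Li@np.r_[r[0],0.084,1]).round(4))
pt=lambda x,y,z:(L@np.array([x,y,z,1]))[:3]
print("sleeve axis at lab x -36:",pt(-.036,.1,.077), tool(pt(-.036,.1,.25),77-0))
print("home",pt(.047,-.040,.084))
E
```

```text
bar [[-0.0028  0.0168  0.    ]
 [-0.0053 -0.0029  0.    ]
 [ 0.0125  0.0202  0.    ]]
left of up deg 82.69930852695904
skirt [-0.0024  0.0253  0.    ] 95.37263235338543
2 [373 258  22  22 307]
jar ((0.4898795187473297, -0.06099139153957367), (0.03391290083527565, 0.034241072833538055), 62.065677642822266) 383.4788273615635
in lab [-0.035  -0.1081  0.084   1.    ]
sleeve axis at lab x -36: [0.53571778 0.14203524 0.077     ] (array([ 2.7356, -2.6843, -0.0955]), 'turn', np.float64(0.2052), 'deg', np.float64(36.9), 'q6', np.float64(-0.18))
home [ 0.58509735 -0.0130475   0.084     ]
```

Call:
{"name": "move_arm", "arguments": {"motion": "0.4 1 -1 -0.1 -0.27;0.4 1 -1 -0.1 -0.27;0.4 1 -1 -0.1 -0.27;0.4 1 -1 -0.1 -0.27;0.4 1 -1 -0.1 -0.27;0.4 1 -1 -0.1 -0.27;0.4 1 -1 -0.1 -0.27", "newtons": 40}}

```text
time: 0.68
position: [0.3553, -0.3039, 0.2504]
tool_rot: [0.804, 0.594, 0.0, -0.001]
ft_force: [0.8, 0.5, -0.9]
grip_width: 0.0616
grip_force: 0.0
```

```bash
python3 - <<'E'
from h import *
s=robot.get_obs();print(s["time"],s["position"],s["q"]);print(tool([.52,.06,.30],77))
print(robot.camera_model("wrist"))
E
```

```text
0.6833 [ 0.3552828  -0.30391951  0.25035602] [-9.47745565e-01  2.89251742e-01  1.78860131e+00  7.07505723e-04
  1.06575433e+00 -6.49424028e-01]
(array([ 1.9818,  0.2514, -0.2451]), 'turn', np.float64(0.4772), 'deg', np.float64(85.9), 'q6', np.float64(-0.65))
{'mtx': array([[344.66740955,   0.        , 323.28376812],
       [  0.        , 344.66740955, 244.01922417],
       [  0.        ,   0.        ,   1.        ]]), 'position': array([ 0.37948606, -0.22806752,  0.40435387]), 'attitude': array([ 0.97833078, -0.14723152, -0.02165586,  0.14395414])}
```

Call:
{"name": "move_arm", "arguments": {"motion": "0.4 1 0.13 -0.12 -0.26;0.4 1 0.13 -0.12 -0.26;0.4 1 0.13 -0.12 -0.26;0.4 1 0.13 -0.12 -0.26;0.4 1 0.13 -0.12 -0.26;0.4 1 0.13 -0.12 -0.26;0.4 1 0.13 -0.12 -0.26"}}

```text
time: 1.27
position: [0.4406, -0.1217, 0.2746]
tool_rot: [0.5, 0.866, 0.0, -0.0]
ft_force: [0.4, -0.4, 0.4]
grip_width: 0.0612
grip_force: 0.0
```

```bash
python3 - <<'E'
from h import *
s=robot.get_obs();print(s["time"],s["position"],s["q"]);print(tool([.52,.06,.30],77))
E
```

```text
1.2667 [ 0.44056162 -0.12173321  0.27463803] [-5.14956305e-01  2.40937419e-01  1.77985366e+00  1.08454911e-04
  1.12080566e+00 -1.03766260e+00]
(array([ 0.5891,  0.7978, -0.1267]), 'turn', np.float64(-0.2614), 'deg', np.float64(-47.1), 'q6', np.float64(-1.04))
```

Call:
{"name": "move_arm", "arguments": {"motion": "0.4 0.59 0.8 -0.13 -0.26;0.4 0.59 0.8 -0.13 -0.26;0.4 0.59 0.8 -0.13 -0.26;0.4 0.59 0.8 -0.13 -0.26;0.4 0.59 0.8 -0.13 -0.26;0.4 0.59 0.8 -0.13 -0.26;0.4 0.59 0.8 -0.13 -0.26;0.4 0.59 0.8 -0.13 -0.26;0.4 0.59 0.8 -0.13 -0.26"}}

```text
time: 2.02
position: [0.5214, 0.0572, 0.3001]
tool_rot: [0.121, 0.993, -0.0, -0.0]
ft_force: [-0.9, 0.1, 0.7]
grip_width: 0.0611
grip_force: 0.0
```

```bash
python3 - <<'E'
from h import *
s=robot.get_obs();print(s["time"],s["position"],s["q"])
p,d=robot.camera("wrist");m=robot.camera_model("wrist");print(m["position"],m["attitude"])
np.savez("pics/w1.npz",p=p,d=d);cv2.imwrite("pics/w1.png",p[:,:,::-1])
L=lab()
P=lambda *a:(L@np.array([*a,1]))[:3]
print("pred", proj("wrist",[P(-.11,.18,.012),P(-.11,-.18,.012),P(.21,-.18,.012),P(.07,-.01,.03),P(.07,-.16,.03),P(-.04,.1,.0896)]).round(1))
E
```

```text
2.0167 [0.52139752 0.05718802 0.30014249] [-1.03988008e-01  3.11706981e-01  1.59326137e+00  1.85621320e-06
  1.23761242e+00 -1.43127595e+00]
[0.44455008 0.0759471  0.45414276] [0.77940106 0.60905042 0.09066483 0.11563506]
pred [[457.7 136.9]
 [164.5 142.1]
 [196.8 364.6]
 [306.6 281.1]
 [194.  282.9]
 [403.6 206.2]]
```

View pics/w1.png

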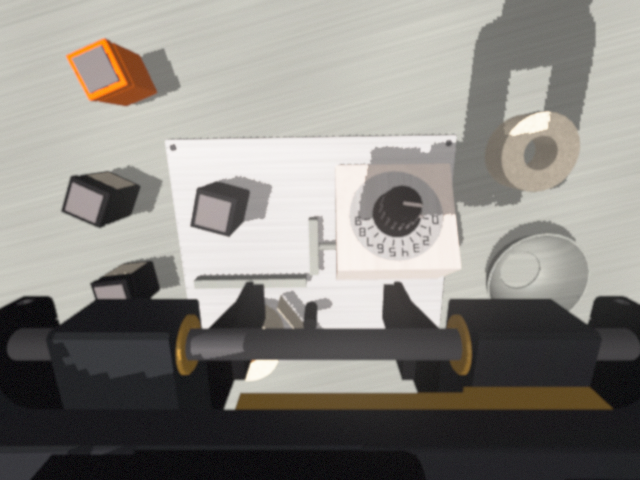

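The wrist view shows the bed's near corners at (456,135) and (165,140). The sleeve's top is at (403,205), with the bar pointing at 0. The jar's cap is at (212,210), the rear stop at (195–308, 280) and the side stop at (314,245). My labeller pose holds to about 2 px, so I'll refine it slightly.

```bash
python3 - <<'E'
from h import *
p=np.load("pics/w1.npz")["p"];g=cv2.cvtColor(p,cv2.COLOR_RGB2GRAY).astype(float)
L=lab();Li=np.linalg.inv(L)
gy=cv2.Sobel(g,cv2.CV_64F,0,1);gx=cv2.Sobel(g,cv2.CV_64F,1,0)
def tolab(uv,z): w=onz("wrist",uv,z);return (np.c_[w,np.ones(len(w))]@Li.T)[:,:3]
# near edge (bright below)
c=np.arange(180,345,5);uv=[(x,125+gy[125:155,x].argmax()) for x in c];a=tolab(uv,.012);f=np.polyfit(a[:,1],a[:,0],1);print("near edge x(-.11)",np.median(a[:,0]),"slope deg",np.degrees(f[0]))
# right edge
r=np.arange(150,260,5);uv=[(155+gx[y,155:195].argmax(),y) for y in r];a=tolab(uv,.012);f=np.polyfit(a[:,0],a[:,1],1);print("right edge y(-.18)",np.median(a[:,1]),"slope",np.degrees(f[0]))
# rear stop: foot of front face & top front edge
c=np.arange(205,300,5);uv=[(x,265+gy[265:285,x].argmin()) for x in c];a=tolab(uv,.012);f=np.polyfit(a[:,1],a[:,0],1);print("rear foot x(.07)",a[:,0].round(4)[::4],np.degrees(f[0]))
print(g[262:294,250].astype(int))
print("side row245",g[245,300:335].astype(int))
# housing ridge / sleeve
print("orig bar",onface("wrist",[(404,203.5),(421,206)],.04,L).round(4))
m=((g<70)).astype(np.uint8);k=np.zeros_like(m);k[180:240,365:430]=1;m*=k
n,l,st,ce=cv2.connectedComponentsWithStats(m);i=1+st[1:,4].argmax();print("black",st[i],ce[i])
# jar cap
m=((g>115)&(g<190)).astype(np.uint8);k=np.zeros_like(m);k[186:235,190:236]=1;m*=k
hsv=cv2.cvtColor(p,cv2.COLOR_RGB2HSV);m*=(g<175)
n,l,st,ce=cv2.connectedComponentsWithStats(m);i=l[210,212];print("cap",st[i],ce[i],g[210,212])
q=cv2.findContours((l==i).astype(np.uint8),0,1)[0][0][:,0];w=onz("wrist",q,.084)[:,:2].astype(np.float32);print(cv2.minAreaRect(w))
E
```

```text
near edge x(-.11) -0.11282659188131938 slope deg 0.14390470200357822
right edge y(-.18) -0.18046498590562238 slope 0.27282247052498526
rear foot x(.07) [0.0647 0.0666 0.0656 0.0661 0.0651] 0.5358436018556534
[234 234 233 233 231 230 230 229 230 231 230 221 181 135 102  94 103 122
 134 118  84  58  51  53  52  52  55  53  54  52  54  53]
side row245 [237 237 237 237 237 236 236 234 227 215 205 204 205 203 203 203 200 186
 165 153 166 173 174 174 177 175 175 175 174 175 176 178 178 175 177]
orig bar [[-0.0031  0.0006 -0.    ]
 [ 0.0001  0.0186  0.    ]]
black [ 374  187   47   48 1345] [397.45799257 209.32342007]
cap [195 194  36  38 996] [212.2560241  212.70481928] 171.0
((0.4900043308734894, -0.06019033119082451), (0.03479738160967827, 0.034889381378889084), 60.24430465698242)
```

```bash
sed -i 's/o=(.5483,.0365)/o=(.5459,.0371)/' h.py; python3 - <<'E'
from h import *
print(tool([.5333,.1426,.15],77+32),tool([.5333,.1426,.080],109))
E
```

```text
(array([0.0451, 0.4304, 0.7511]), 'turn', np.float64(-0.1832), 'deg', np.float64(-33.0), 'q6', np.float64(-1.43)) (array([0.0448, 0.4305, 1.1011]), 'turn', np.float64(-0.1832), 'deg', np.float64(-33.0), 'q6', np.float64(-1.43))
```

Call:
{"name": "move_arm", "arguments": {"motion": "0.4 0.045 0.43 0.75 -0.183;0.4 0.045 0.43 0.75 -0.183;0.4 0.045 0.43 0.75 -0.183;0.4 0.045 0.43 0.75 -0.183;0.4 0.045 0.43 0.75 -0.183;0.4 0.045 0.43 0.75 -0.183;0.4 0.045 0.43 0.75 -0.183"}}

```text
time: 2.65
position: [0.5336, 0.1422, 0.1502]
tool_rot: [-0.164, 0.986, -0.0, -0.0]
ft_force: [0.3, -0.9, -0.2]
grip_width: 0.0614
grip_force: 0.0
```

```bash
python3 - <<'E'
from h import *
print(tool([.5333,.1426,.080],109))
p,d=robot.camera("wrist");cv2.imwrite("pics/w2.png",p[:,:,::-1])
E
```

```text
(array([0.0006, 0.0023, 0.3509]), 'turn', np.float64(-0.0006), 'deg', np.float64(-0.1), 'q6', np.float64(-1.84))
```

View pics/w2.png

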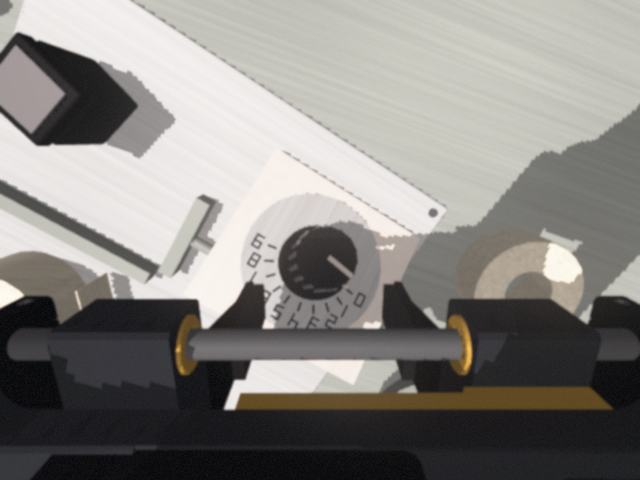

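The wrist view shows the sleeve at (318,262), centred between the fingers (about 250 and 400), with the bar at 0. I'll descend and grip.

Call:
{"name": "move_arm", "arguments": {"motion": "0.4 0 0 0.35 0;0.4 0 0 0.35 0;0.4 0 0 0.35 0;-0.2 0 0 0.35 0;-0.2 0 0 0.35 0;-0.2 0 0 0.35 0;-0.2 0 0 0.35 0", "newtons": 35}}

```text
time: 3.28
position: [0.5352, 0.1426, 0.0828]
tool_rot: [-0.165, 0.986, -0.0, 0.002]
ft_force: [0.2, -1.7, 2.1]
grip_width: 0.0439
grip_force: 33.9
```

Call:
{"name": "move_arm", "arguments": {"motion": "-0.2 0 0 0 0.04;-0.2 0 0 0 0.08;-0.2 0 0 0 0.12;-0.2 0 0 0 0.16;-0.2 0 0 0 0.19;-0.2 0 0 0 0.23;-0.2 0 0 0 0.27;-0.2 0 0 0 0.31;-0.2 0 0 0 0.345;-0.2 0 0 0 0.36;-0.2 0 0 0 0.36"}}

```text
time: 4.2
position: [0.5347, 0.1406, 0.0828]
tool_rot: [0.387, 0.922, -0.001, 0.002]
ft_force: [-3.2, -9.1, 4.9]
grip_width: 0.0434
grip_force: 37.8
```

```bash
python3 - <<'E'
from h import *
s=robot.get_obs();print(s["moment"],s["q"][5],s["time"])
p,d=robot.camera("wrist")
q=p[180:400,230:450,::-1];cv2.imwrite("pics/w3.png",cv2.resize(q,None,fx=2.7,fy=2.7,interpolation=2))
E
```

```text
[-0.71811023 -0.55137221  0.83570027] -0.7147742402027161 4.2
```

View pics/w3.png

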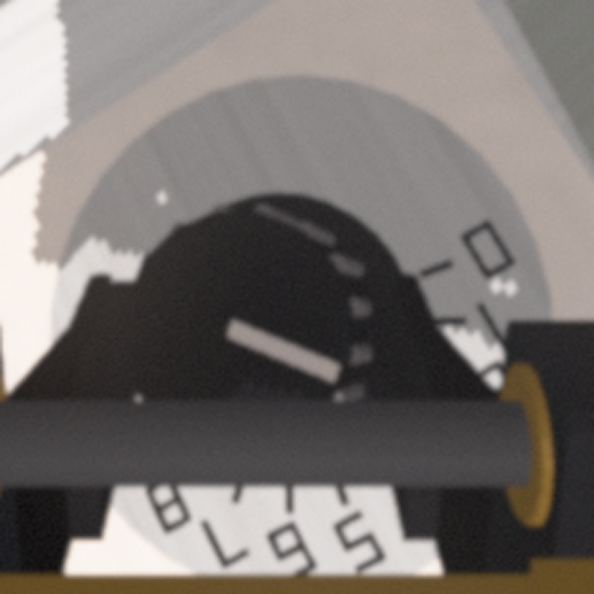

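```bash
cat >> h.py <<'E'
def num(uv_in,uv_out,n="wrist"):
    a=onface(n,[uv_in,uv_out],.04,lab());v=a[1]-a[0];return a.round(4),(81-np.degrees(np.arctan2(v[1],v[0])))/18
E
python3 - <<'E'
from h import *
print(num((316.3,301.5),(355.2,318.5)))
E
```

```text
(array([[-0.0011, -0.0008, -0.    ],
       [ 0.0144,  0.0117,  0.    ]]), np.float64(2.3399284932590296))
```

The bar reads 2.34, so releasing should let it click to 2. I'll repeat the stroke.

Call:
{"name": "move_arm", "arguments": {"motion": "0.4 0 0 0 0;0.4 0 0 0 0;0.4 0 0 0 0;0.4 0 0 0 -0.04;0.4 0 0 0 -0.08;0.4 0 0 0 -0.12;0.4 0 0 0 -0.16;0.4 0 0 0 -0.2;0.4 0 0 0 -0.24;0.4 0 0 0 -0.28;0.4 0 0 0 -0.32;0.4 0 0 0 -0.36"}}

```text
time: 5.25
position: [0.5339, 0.1432, 0.081]
tool_rot: [-0.166, 0.986, 0.0, 0.001]
ft_force: [0.5, 0.1, 0.1]
grip_width: 0.061
grip_force: 0.0
```

```bash
python3 - <<'E'
from h import *
s=robot.get_obs();print(s["moment"],s["ft_force"],s["time"],tool([.5333,.1426,.080],109))
p,d=robot.camera("wrist");np.savez("pics/w4.npz",p=p)
g=cv2.cvtColor(p,cv2.COLOR_RGB2GRAY)
Lb=lab();Rf=Lb[:3,:3]@LR;c=Lb[:3,:3]@DC+Lb[:3,3]+Rf[:,2]*.04
# bar brightness vs. number: sample the top disc
for k in np.arange(0,9.1,.25):
    a=np.radians(81-18*k);P=[c+Rf@np.array([np.cos(a)*r,np.sin(a)*r,0]) for r in np.linspace(.006,.015,10)]
    uv=proj("wrist",P).round().astype(int);print(k,int(np.mean([g[v,u] for u,v in uv])),end=" | ")
E
```

```text
[ 0.199884   -0.11511027 -0.02481385] [0.54336681 0.1115691  0.11700667] 5.25 (array([ 0.0037, -0.0017,  0.0052]), 'turn', np.float64(0.0005), 'deg', np.float64(0.1), 'q6', np.float64(-1.84))
0.0 33 | 0.25 38 | 0.5 45 | 0.75 59 | 1.0 78 | 1.25 95 | 1.5 107 | 1.75 106 | 2.0 103 | 2.25 95 | 2.5 79 | 2.75 66 | 3.0 61 | 3.25 60 | 3.5 59 | 3.75 58 | 4.0 55 | 4.25 54 | 4.5 52 | 4.75 48 | 5.0 45 | 5.25 41 | 5.5 38 | 5.75 33 | 6.0 31 | 6.25 32 | 6.5 31 | 6.75 31 | 7.0 31 | 7.25 32 | 7.5 31 | 7.75 34 | 8.0 33 | 8.25 34 | 8.5 33 | 8.75 34 | 9.0 35 |
```

The sleeve sits at 2. Same stroke again.

Call:
{"name": "move_arm", "arguments": {"motion": "-0.2 0 0 0 0;-0.2 0 0 0 0;-0.2 0 0 0 0;-0.2 0 0 0 0.04;-0.2 0 0 0 0.08;-0.2 0 0 0 0.12;-0.2 0 0 0 0.16;-0.2 0 0 0 0.2;-0.2 0 0 0 0.24;-0.2 0 0 0 0.28;-0.2 0 0 0 0.32;-0.2 0 0 0 0.36"}}

```text
time: 6.3
position: [0.5337, 0.1418, 0.0814]
tool_rot: [0.39, 0.921, -0.001, 0.001]
ft_force: [-4.7, -1.0, 9.8]
grip_width: 0.0437
grip_force: 38.3
```

```bash
cat >> h.py <<'E'
def scan():
    p,d=robot.camera("wrist");g=cv2.cvtColor(p,cv2.COLOR_RGB2GRAY)
    Lb=lab();Rf=Lb[:3,:3]@LR;c=Lb[:3,:3]@DC+Lb[:3,3]+Rf[:,2]*.04
    for k in np.arange(0,9.1,.5):
        a=np.radians(81-18*k);P=[c+Rf@np.array([np.cos(a)*r,np.sin(a)*r,0]) for r in np.linspace(.006,.015,10)]
        uv=proj("wrist",P).round().astype(int);print(k,int(np.mean([g[v,u] for u,v in uv])),end=" | ")
    print();return p
E
python3 - <<'E'
from h import *
s=robot.get_obs();print(s["moment"],s["time"])
p=scan();cv2.imwrite("pics/w5.png",cv2.resize(p[180:400,230:450,::-1],None,fx=2.7,fy=2.7,interpolation=2))
E
```

```text
[ 0.65633358 -0.38177412  1.05253919] 6.3
0.0 32 | 0.5 32 | 1.0 32 | 1.5 32 | 2.0 32 | 2.5 32 | 3.0 33 | 3.5 38 | 4.0 71 | 4.5 102 | 5.0 99 | 5.5 78 | 6.0 58 | 6.5 52 | 7.0 49 | 7.5 46 | 8.0 44 | 8.5 41 | 9.0 36 |
```

View pics/w5.png

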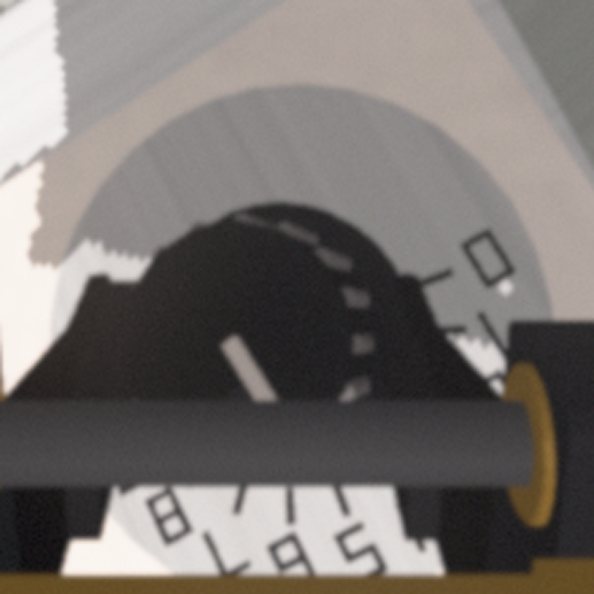

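The bar runs from (232,337) towards (265,400) in the crop, which puts it at about 4.5. I'll release it, swing back, and check which click it settled in.

Call:
{"name": "move_arm", "arguments": {"motion": "0.4 0 0 0 0;0.4 0 0 0 0;0.4 0 0 0 0;0.4 0 0 0 -0.04;0.4 0 0 0 -0.08;0.4 0 0 0 -0.12;0.4 0 0 0 -0.16;0.4 0 0 0 -0.2;0.4 0 0 0 -0.24;0.4 0 0 0 -0.28;0.4 0 0 0 -0.32;0.4 0 0 0 -0.36"}}

```text
time: 7.35
position: [0.5336, 0.1429, 0.0802]
tool_rot: [-0.165, 0.986, 0.0, -0.0]
ft_force: [-0.6, 0.9, 0.6]
grip_width: 0.0608
grip_force: 0.0
```

```bash
python3 - <<'E'
from h import *
s=robot.get_obs();print(s["time"])
print(num((315.9,304.8),(328.1,327.4)))
p=scan();cv2.imwrite("pics/w6.png",cv2.resize(p[180:400,230:450,::-1],None,fx=2.7,fy=2.7,interpolation=2))
E
```

```text
7.35
(array([[ 0.0011, -0.0062, -0.    ],
       [ 0.0074,  0.0038,  0.    ]]), np.float64(1.2773462594729734))
0.0 35 | 0.5 42 | 1.0 51 | 1.5 57 | 2.0 61 | 2.5 65 | 3.0 71 | 3.5 90 | 4.0 101 | 4.5 100 | 5.0 67 | 5.5 43 | 6.0 32 | 6.5 31 | 7.0 32 | 7.5 32 | 8.0 33 | 8.5 34 | 9.0 35 |
```

View pics/w6.png

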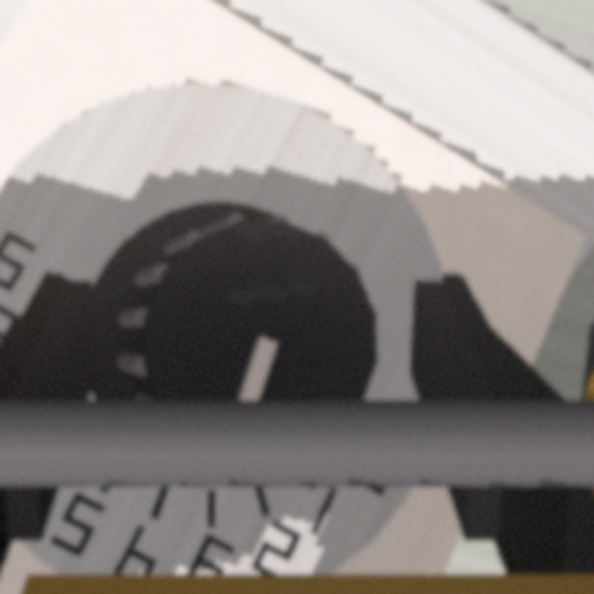

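```bash
python3 - <<'E'
from h import *
f=lambda x,y:(x/2.7+230,y/2.7+180)
print(num(f(268,337),f(252,400)))
p=onface("wrist",[f(160,500),f(212,505),f(262,500),f(320,510)],.002,lab());print(((81-np.degrees(np.arctan2(p[:,1],p[:,0])))/18).round(2))
E
```

```text
(array([[-0.0019, -0.0006,  0.    ],
       [ 0.0088,  0.0019, -0.    ]]), np.float64(3.7527900939311953))
[4.02 2.96 1.93 1.05]
```

Call:
{"name": "move_arm", "arguments": {"motion": "-0.2 0 0 0 0;-0.2 0 0 0 0;-0.2 0 0 0 0;-0.2 0 0 0 0.04;-0.2 0 0 0 0.08;-0.2 0 0 0 0.12;-0.2 0 0 0 0.16;-0.2 0 0 0 0.2;-0.2 0 0 0 0.24;-0.2 0 0 0 0.28;-0.2 0 0 0 0.32;-0.2 0 0 0 0.335"}}

```text
time: 8.4
position: [0.5334, 0.142, 0.0814]
tool_rot: [0.356, 0.934, -0.001, 0.0]
ft_force: [-3.3, -2.5, 8.7]
grip_width: 0.0435
grip_force: 37.8
```

```bash
python3 - <<'E'
from h import *
s=robot.get_obs();print(s["moment"],s["time"])
p=scan();cv2.imwrite("pics/w7.png",cv2.resize(p[180:400,230:450,::-1],None,fx=2.7,fy=2.7,interpolation=2))
E
```

```text
[ 0.57062184 -0.31128229  0.80849189] 8.4
0.0 32 | 0.5 34 | 1.0 32 | 1.5 32 | 2.0 31 | 2.5 32 | 3.0 34 | 3.5 40 | 4.0 43 | 4.5 46 | 5.0 49 | 5.5 49 | 6.0 61 | 6.5 90 | 7.0 98 | 7.5 77 | 8.0 58 | 8.5 40 | 9.0 34 |
```

Call:
{"name": "move_arm", "arguments": {"motion": "0.4 0 0 0 0;0.4 0 0 0 0;0.4 0 0 0 0;0.4 0 0 -0.2 0;0.4 0 0 -0.4 0;0.4 0 0 -0.4 0"}}

```text
time: 8.95
position: [0.5383, 0.1434, 0.1664]
tool_rot: [0.355, 0.935, 0.003, 0.006]
ft_force: [1.2, -0.1, -0.7]
grip_width: 0.0606
grip_force: 0.0
```

```bash
python3 - <<'E'
from h import *
p=scan();cv2.imwrite("pics/w8.png",cv2.resize(p[120:340,180:460,::-1],None,fx=2.7,fy=2.7,interpolation=2))
E
```

```text
0.0 51 | 0.5 51 | 1.0 52 | 1.5 52 | 2.0 52 | 2.5 52 | 3.0 53 | 3.5 54 | 4.0 56 | 4.5 56 | 5.0 58 | 5.5 57 | 6.0 59 | 6.5 149 | 7.0 200 | 7.5 140 | 8.0 92 | 8.5 75 | 9.0 67 |
```

View pics/w8.png

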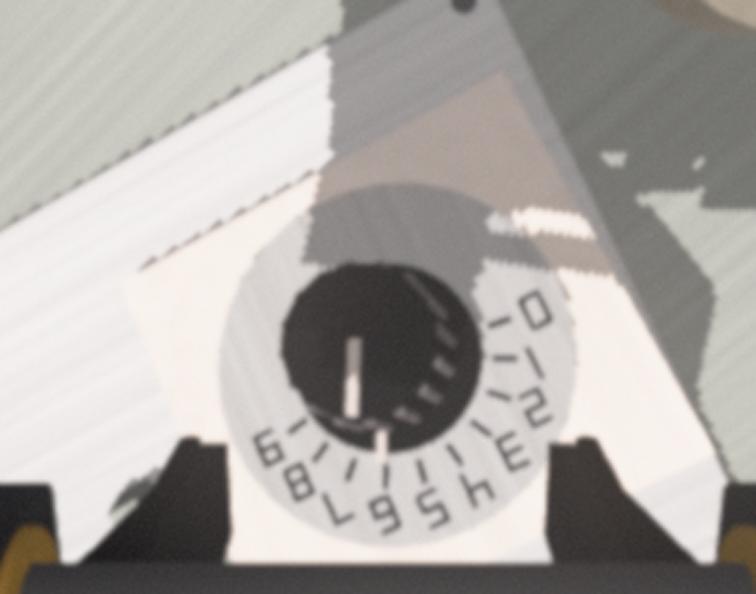

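The crop shows the skirt mark at (382,440) lined up with the tick of 6 at (386,475), so the sleeve stands at 6. Next is the jar.

```bash
python3 - <<'E'
from h import *
print(tool([.490,-.0603,.15],61),robot.get_obs()["q"])
E
```

```text
(array([-0.5   , -0.9169,  0.0673]), 'turn', np.float64(-0.07), 'deg', np.float64(-12.6), 'q6', np.float64(-0.79)) [ 5.92929291e-02  5.20182288e-01  1.68027486e+00  6.00810916e-04
  9.31851126e-01 -7.85685811e-01]
```

Call:
{"name": "move_arm", "arguments": {"motion": "0.9 -0.5 -0.92 0.05 -0.07;0.9 -0.5 -0.92 0.05 -0.07;0.9 -0.5 -0.92 0.05 -0.07;0.9 -0.5 -0.92 0.05 -0.07;0.9 -0.5 -0.92 0.05 -0.07;0.9 -0.5 -0.92 0.05 -0.07;0.9 -0.5 -0.92 0.05 -0.07;0.9 -0.5 -0.92 0.05 -0.07"}}

```text
time: 9.67
position: [0.4859, -0.0611, 0.1499]
tool_rot: [0.251, 0.968, 0.0, -0.001]
ft_force: [0.9, 0.2, 0.3]
grip_width: 0.0825
grip_force: 0.0
```

```bash
cat >> h.py <<'E'
def cap(n,box,lo,hi,seed=None):
    p,d=robot.camera(n);g=cv2.cvtColor(p,cv2.COLOR_RGB2GRAY)
    x0,y0,x1,y1=box;k=np.zeros(g.shape,np.uint8);k[y0:y1,x0:x1]=1
    m=((g>lo)&(g<hi)).astype(np.uint8)*k;nn,l,st,ce=cv2.connectedComponentsWithStats(m)
    i=1+st[1:,4].argmax();q=cv2.findContours((l==i).astype(np.uint8),0,1)[0][0][:,0]
    r=cv2.minAreaRect(onz(n,q,.084)[:,:2].astype(np.float32));print(st[i],ce[i],r);return p,r
E
python3 - <<'E'
from h import *
s=robot.get_obs();print(s["position"],tool([.490,-.0603,.046],61))
c=proj("wrist",[[.49,-.0603,.084]])[0];print(c)
x,y=c.round().astype(int)
p,r=cap("wrist",(x-70,y-70,x+70,y+70),80,190)
g=cv2.cvtColor(p,cv2.COLOR_RGB2GRAY);print(g[y,x-80:x+80:5],g[y-80:y+80:5,x])
E
```

```text
[ 0.48593819 -0.06107432  0.14994177] (array([-0.0167,  0.013 ,  0.5197]), 'turn', np.float64(-0.0005), 'deg', np.float64(-0.1), 'q6', np.float64(-1.42))
[326.75169747 266.05566236]
[ 294  196  103   99 2901] [354.67769735 221.23991727] ((0.48392555117607117, -0.04314076900482178), (0.0680118277668953, 0.06857925653457642), 60.985355377197266)
[202 236 240 240 240 241 239 238 239 237  63  83 104 105 103 103 106 103
 103 103 104  85  62 238 238 237 235 232 233 234 235 235] [151 153 150 152 150 141  54  54  56  54  57  80 104 102 104 106 106 104
 103 157 162  72 235 235 233 236 236 234 232  67  74  78]
```

Call:
{"name": "move_arm", "arguments": {"motion": "0.9 -0.016 0.013 0.2 0;0.9 -0.016 0.013 0.4 0;0.9 -0.016 0.013 0.52 0;0.9 -0.016 0.013 0.52 0;-0.2 -0.016 0.013 0.52 0;-0.2 -0.016 0.013 0.52 0;-0.2 -0.016 0.013 0.52 0;-0.2 -0.016 0.013 0.52 0;-0.2 -0.016 0.013 0.52 0;-0.2 -0.016 0.013 0.52 0", "newtons": 15}}

```text
time: 10.55
position: [0.491, -0.0609, 0.0476]
tool_rot: [0.25, 0.968, -0.0, 0.001]
ft_force: [0.0, 0.6, -0.6]
grip_width: 0.0506
grip_force: 0.0
```

```bash
python3 - <<'E'
from h import *
L=lab();P=lambda *a:(L@np.array([*a,1]))[:3]
print(tool(P(.038,-.048,.054),77),robot.get_obs()["grip_width"])
# side stop check: its -y top edge in top view
p,d=robot.camera("top");g=cv2.cvtColor(p,cv2.COLOR_RGB2GRAY)
for x in (0,.02,.05):
    ys=np.arange(.01,-.04,-.001);uv=proj("top",[P(x,y,.03) for y in ys]).round().astype(int)
    print(x,[int(g[v,u]) for u,v in uv])
E
```

```text
(array([-0.2516,  0.383 , -0.0311]), 'turn', np.float64(-0.0887), 'deg', np.float64(-16.0), 'q6', np.float64(-1.41)) 0.050599234992835765
0 [121, 119, 119, 121, 121, 121, 118, 118, 116, 116, 122, 122, 119, 119, 118, 118, 108, 108, 107, 107, 117, 117, 101, 101, 101, 53, 34, 29, 29, 29, 29, 29, 29, 30, 30, 35, 29, 33, 33, 28, 28, 28, 28, 28, 29, 29, 28, 28, 28, 28]
0.02 [153, 121, 121, 105, 105, 105, 110, 110, 115, 115, 125, 125, 106, 106, 104, 104, 120, 120, 156, 156, 164, 164, 163, 163, 163, 165, 165, 153, 153, 114, 82, 51, 51, 50, 50, 52, 52, 52, 52, 52, 47, 52, 52, 52, 50, 50, 54, 54, 48, 48]
0.05 [203, 203, 203, 205, 205, 205, 207, 207, 185, 185, 134, 134, 115, 115, 123, 123, 138, 138, 161, 161, 164, 164, 164, 163, 163, 162, 162, 169, 169, 180, 180, 200, 200, 204, 204, 203, 203, 202, 202, 201, 201, 173, 176, 176, 192, 192, 199, 199, 204, 204]
```

Call:
{"name": "move_arm", "arguments": {"motion": "-0.2 0 0 0 0;-0.2 0 0 0 0;-0.2 0 0 0 0;-0.2 0 0 0 0", "newtons": 15}}

```text
time: 10.93
position: [0.4908, -0.0609, 0.0474]
tool_rot: [0.25, 0.968, -0.0, 0.001]
ft_force: [-1.4, 0.5, 6.7]
grip_width: 0.0458
grip_force: 15.0
```

```bash
python3 - <<'E'
from h import *
L=lab();P=lambda *a:(L@np.array([*a,1]))[:3]
print(tool(P(.038,-.048,.050),77),robot.get_obs()["position"])
E
```

```text
(array([-0.2523,  0.3835, -0.0127]), 'turn', np.float64(-0.0888), 'deg', np.float64(-16.0), 'q6', np.float64(-1.41)) [ 0.49083483 -0.06086508  0.04737454]
```

Call:
{"name": "move_arm", "arguments": {"motion": "-0.2 0 0 -0.03 0;-0.2 -0.06 0.1 -0.03 -0.02;-0.2 -0.12 0.2 -0.03 -0.04;-0.2 -0.18 0.28 -0.03 -0.06;-0.2 -0.22 0.34 -0.03 -0.08;-0.2 -0.252 0.383 -0.03 -0.089;-0.2 -0.252 0.383 -0.03 -0.089;-0.2 -0.252 0.383 -0.015 -0.089;-0.2 -0.252 0.383 0.0 -0.089;-0.2 -0.252 0.383 0.0 -0.089"}}

```text
time: 11.77
position: [0.5705, -0.0182, 0.0467]
tool_rot: [0.114, 0.994, 0.0, -0.001]
ft_force: [1.2, 0.6, 1.6]
grip_width: 0.046
grip_force: 15.0
```

```bash
python3 - <<'E'
from h import *
L=lab();Li=np.linalg.inv(L);s=robot.get_obs();print((Li@np.r_[s["position"],1]).round(4),s["ft_force"],tool((L@[.047,-.04,.0474,1])[:3],77))
E
```

```text
[ 0.0364 -0.0484  0.0467  1.    ] [1.22475331 0.5613052  1.57669118] (array([-0.0527,  0.042 , -0.0038]), 'turn', np.float64(-0.0003), 'deg', np.float64(-0.1), 'q6', np.float64(-1.57))
```

Call:
{"name": "move_arm", "arguments": {"motion": "-0.2 -0.01 0.01 0 0;-0.2 -0.02 0.02 0 0;-0.2 -0.03 0.03 0 0;-0.2 -0.04 0.035 0 0;-0.2 -0.05 0.04 0 0;-0.2 -0.05 0.045 0 0;-0.2 -0.05 0.045 0 0;-0.2 -0.05 0.045 0 0"}}

```text
time: 12.43
position: [0.5811, -0.0129, 0.0467]
tool_rot: [0.112, 0.994, -0.001, -0.002]
ft_force: [-6.6, -6.1, 8.2]
grip_width: 0.0459
grip_force: 15.0
```

```bash
cat >> h.py <<'E'
def st():
    L=lab();Li=np.linalg.inv(L);s=robot.get_obs();print(s["time"],"lab",(Li@np.r_[s["position"],1])[:3].round(4),"F lab",(L[:3,:3].T@s["ft_force"]).round(1),"w",s["grip_width"],tool(s["position"],77)[2])
E
python3 -c "
from h import *
st()"
```

```text
12.4333 lab [ 0.0456 -0.0408  0.0467] F lab [-5.1 -7.4  8.2] w 0.0459421701970552 0.0009
```

Call:
{"name": "move_arm", "arguments": {"motion": "-0.2 -0.005 0.003 0 0;-0.2 -0.01 0.006 0 0;-0.2 -0.01 0.006 0 0;-0.2 -0.01 0.006 0 0"}}

```text
time: 12.77
position: [0.5815, -0.0128, 0.0468]
tool_rot: [0.111, 0.994, -0.002, -0.004]
ft_force: [-9.5, -8.9, 11.3]
grip_width: 0.0459
grip_force: 15.0
```

```bash
python3 -c "
from h import *
st()"
```

```text
12.7667 lab [ 0.0459 -0.0406  0.0468] F lab [ -7.2 -10.8  11.3] w 0.04588018374155435 0.0012
```

Both stops push back while the jar barely moves, so it is in the corner. I'll release and retract.

Call:
{"name": "move_arm", "arguments": {"motion": "-0.2 0.006 -0.005 0 0;0.3 0.006 -0.005 0 0;0.3 0.006 -0.005 0 0;0.3 0.006 -0.005 0 0;0.3 0.006 -0.005 0 0;0.3 0.006 -0.005 -0.2 0;0.3 0.006 -0.005 -0.4 0;0.3 0.006 -0.005 -0.6 0;0.3 0.006 -0.005 -0.8 0;0.3 0.006 -0.005 -0.8 0"}}

```text
time: 13.6
position: [0.5899, -0.0119, 0.2148]
tool_rot: [0.112, 0.994, -0.001, 0.009]
ft_force: [0.3, 0.6, 0.4]
grip_width: 0.0563
grip_force: 0.0
```

```bash
python3 - <<'E'
from h import *
st()
p,d=robot.camera("wrist");c=proj("wrist",[(lab()@[.047,-.04,.084,1])[:3]])[0];print(c)
x,y=np.clip(c.round().astype(int),[140,110],[499,369]);print(x,y)
cv2.imwrite("pics/w9.png",cv2.resize(p[y-110:y+110,x-140:x+140,::-1],None,fx=2.7,fy=2.7,interpolation=2))
E
```

```text
13.6 lab [ 0.0539 -0.0379  0.2148] F lab [0.2 0.6 0.4] w 0.05629385473234102 0.0006
[320.8031553  229.34825067]
321 229
```

View pics/w9.png

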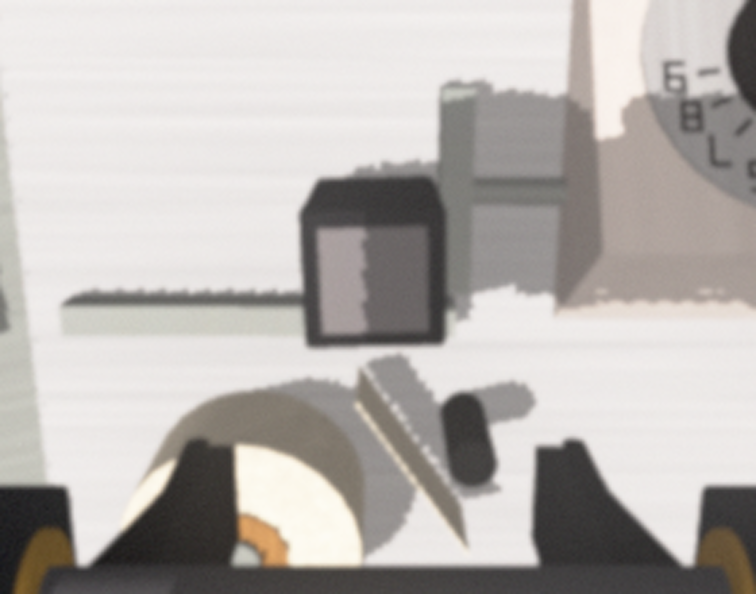

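Call:
{"name": "move_arm", "arguments": {"motion": "0.3 0 0 0 0;0.3 0 0 0 0;0.3 0 0 0 0;0.3 0 0 0 0"}}

```text
time: 13.98
position: [0.5832, -0.0112, 0.2047]
tool_rot: [0.113, 0.994, 0.0, -0.002]
ft_force: [0.1, 0.1, -0.4]
grip_width: 0.0562
grip_force: 0.0
```

```bash
python3 - <<'E'
from h import *
st();L=lab();Li=np.linalg.inv(L)
p,d=robot.camera("wrist");g=cv2.cvtColor(p,cv2.COLOR_RGB2GRAY)
np.savez("pics/w10.npz",p=p)
P=lambda *a:(L@np.array([*a,1]))[:3]
def prof(n,img,pts): 
    uv=proj(n,pts).round().astype(int);return [int(img[v,u]) for u,v in uv]
xs=np.arange(.055,.1,.001)
print("jar rear edge z.084 x 55..",prof("wrist",g,[P(x,-.04,.084) for x in xs]))
print("rear stop top z.03, x 55..",prof("wrist",g,[P(x,-.12,.03) for x in xs]))
xs=np.arange(.010,.04,.001);print("front edge x 10..",prof("wrist",g,[P(x,-.04,.084) for x in xs]))
ys=np.arange(-.075,-.0,.001)
print("jar y -75.. z.084",prof("wrist",g,[P(.047,y,.084) for y in ys]))
print("stop y -75.. z.03 at x.0",prof("wrist",g,[P(.0,y,.03) for y in ys]))
E
```

```text
13.9833 lab [ 0.0472 -0.0387  0.2047] F lab [ 0.1  0.1 -0.4] w 0.056236724687497415 0.0003
jar rear edge z.084 x 55.. [103, 100, 101, 101, 102, 101, 96, 85, 67, 59, 62, 94, 197, 212, 195, 162, 144, 145, 148, 148, 149, 149, 157, 163, 163, 155, 148, 142, 135, 128, 122, 119, 117, 121, 119, 120, 119, 121, 127, 144, 167, 188, 197, 188, 168, 156]
rear stop top z.03, x 55.. [228, 230, 229, 229, 229, 229, 227, 206, 166, 133, 109, 99, 102, 121, 160, 193, 204, 206, 203, 204, 204, 203, 203, 204, 206, 215, 223, 228, 228, 230, 230, 229, 228, 229, 230, 229, 228, 230, 232, 234, 232, 232, 231, 232, 233, 234]
front edge x 10.. [159, 115, 80, 66, 60, 57, 57, 61, 60, 60, 61, 58, 60, 61, 58, 61, 60, 67, 79, 100, 103, 101, 104, 103, 103, 102, 102, 104, 105, 102]
jar y -75.. z.084 [188, 165, 168, 177, 191, 199, 196, 185, 173, 166, 163, 128, 87, 70, 71, 81, 103, 136, 154, 160, 163, 160, 161, 161, 161, 152, 134, 115, 103, 103, 102, 102, 102, 104, 105, 102, 101, 98, 101, 101, 101, 100, 100, 101, 102, 102, 101, 102, 100, 100, 90, 74, 59, 57, 54, 62, 79, 101, 119, 128, 130, 133, 133, 145, 220, 231, 232, 233, 232, 233, 233, 232, 233, 232, 233]
stop y -75.. z.03 at x.0 [238, 237, 237, 237, 237, 237, 238, 236, 237, 238, 236, 236, 237, 237, 236, 237, 237, 237, 236, 237, 237, 236, 237, 237, 237, 237, 236, 237, 237, 237, 238, 237, 236, 236, 236, 237, 237, 237, 237, 237, 237, 236, 237, 236, 237, 236, 236, 237, 236, 236, 237, 237, 237, 236, 229, 211, 164, 128, 123, 128, 128, 128, 126, 128, 127, 126, 126, 126, 131, 139, 149, 154, 155, 153, 152]
```

The jar is upright, square and flush with the side stop. Its rear edge at (66–68 mm) could be 1–3 mm short of the rear stop. I'll push it gently from the front with closed fingers to be sure.

```bash
python3 - <<'E'
from h import *
L=lab();print(tool((L@[-.005,-.0412,.045,1])[:3],77))
E
```

```text
(array([ 0.2595, -0.012 ,  0.8004]), 'turn', np.float64(0.0003), 'deg', np.float64(0.1), 'q6', np.float64(-1.56))
```

Call:
{"name": "move_arm", "arguments": {"motion": "-1 0.26 -0.012 0 0;-1 0.26 -0.012 0 0;-1 0.26 -0.012 0 0;-1 0.26 -0.012 0 0;-1 0.26 -0.012 0 0;-1 0.26 -0.012 0 0;-1 0.26 -0.012 0.2 0;-1 0.26 -0.012 0.4 0;-1 0.26 -0.012 0.6 0;-1 0.26 -0.012 0.8 0;-1 0.26 -0.012 0.8 0"}}

```text
time: 14.95
position: [0.5281, -0.0014, 0.0379]
tool_rot: [0.113, 0.994, 0.001, -0.009]
ft_force: [-2.2, 0.2, -0.6]
grip_width: 0.0012
grip_force: 0.0
```

Call:
{"name": "move_arm", "arguments": {"motion": "-1 -0.01 0 0 0;-1 -0.02 0 0 0;-1 -0.03 0 0 0;-1 -0.04 0 0 0;-1 -0.05 0 0 0;-1 -0.06 0 0 0;-1 -0.06 0 0 0"}}

```text
time: 15.53
position: [0.5459, -0.0051, 0.048]
tool_rot: [0.113, 0.994, -0.0, 0.002]
ft_force: [-0.6, 0.4, -0.4]
grip_width: 0.0007
grip_force: 0.0
```

```bash
python3 -c "
from h import *
st()"
```

```text
15.5333 lab [ 0.0095 -0.0412  0.048 ] F lab [-0.7  0.3 -0.4] w 0.0006556827793306068 0.0003
```

Call:
{"name": "move_arm", "arguments": {"motion": "-1 -0.005 0 0 0;-1 -0.01 0 0 0;-1 -0.015 0 0 0;-1 -0.015 0 0 0;-1 -0.015 0 0 0"}}

```text
time: 15.95
position: [0.5469, -0.0053, 0.0463]
tool_rot: [0.113, 0.994, 0.0, -0.001]
ft_force: [-2.0, -0.0, 0.9]
grip_width: 0.0002
grip_force: 0.8
```

Call:
{"name": "move_arm", "arguments": {"motion": "-1 -0.003 0 0 0;-1 -0.006 0 0 0;-1 -0.006 0 0 0;-1 -0.006 0 0 0"}}

```text
time: 16.28
position: [0.547, -0.0054, 0.0463]
tool_rot: [0.113, 0.994, 0.0, -0.002]
ft_force: [-5.1, 1.1, 3.3]
grip_width: 0.0007
grip_force: 2.6
```

```bash
python3 -c "
from h import *
st()"
```

```text
16.2833 lab [ 0.0106 -0.0411  0.0463] F lab [-5.3 -0.1  3.3] w 0.0006728858369631998 0.0004
```

The push force rises to 5 N with no movement, so the jar is firmly against the rear stop. I'll back off and hand in.

Call:
{"name": "move_arm", "arguments": {"motion": "-1 0.05 0 0 0;-1 0.1 0 0 0;-1 0.1 0 -0.2 0;-1 0.1 0 -0.4 0;-1 0.1 0 -0.6 0;-1 0.1 0 -0.8 0;-1 0.1 0 -0.8 0;-1 0.1 0 -0.8 0;-1 0.1 0 -0.8 0;-1 0.1 0 -0.8 0"}}

```text
time: 17.12
position: [0.5283, -0.0012, 0.2052]
tool_rot: [0.113, 0.994, 0.0, -0.001]
ft_force: [-0.6, 0.3, -0.4]
grip_width: 0.0003
grip_force: 0.0
```

```bash
python3 - <<'E'
from h import *
st();L=lab();P=lambda *a:(L@np.array([*a,1]))[:3]
p,d=robot.camera("wrist");g=cv2.cvtColor(p,cv2.COLOR_RGB2GRAY)
def prof(pts): return [int(g[v,u]) for u,v in proj("wrist",pts).round().astype(int)]
print(prof([P(x,-.04,.084) for x in np.arange(.015,.075,.002)]))
print(prof([P(.045,y,.084) for y in np.arange(-.075,-.0,.002)]))
print(robot.hand_in())
E
```

```text
17.1167 lab [-0.0085 -0.0413  0.2052] F lab [-0.6  0.2 -0.4] w 0.00028197548962275744 0.0003
[56, 54, 53, 54, 60, 61, 80, 135, 129, 62, 63, 58, 61, 60, 59, 57, 55, 56, 57, 55, 56, 56, 53, 52, 38, 47, 61, 49, 46, 44]
[146, 148, 146, 148, 145, 139, 85, 53, 50, 46, 41, 42, 41, 46, 46, 42, 49, 78, 46, 43, 43, 43, 40, 39, 38, 42, 48, 50, 105, 142, 121, 133, 176, 183, 180, 182, 181, 181]
the job is handed in; nothing more can be done
None
```

I handed the job in at 17 s: the sleeve mark read 6, the jar stood upright in the corner with contact felt at both stops, and the gripper is clear; no verdict came back, and I took no final picture of the sleeve or the bystanders.

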